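# Choose the delicates wash at the touch-free desk and start it

### The job

Choose the delicates wash by pointing at the blue touch-free eye on the laundry control desk: hold the fingertips still just above its lens for two seconds without touching any eye and without coming low over the green or yellow one. Then press the red start button down with the fingertips, let it spring back, and draw the hand well clear of the button. Grasp nothing and leave the cup, jar, bottles, brush and peg where they are.

Things in the scene. Friction and masses are not known exactly. Their poses are not given: they have to be found in the camera images.
- console: white control desk of a washer and dryer, fixed, 200 mm deep (x) x 440 mm wide (y) x 60 mm high; origin under its centre, its front looks to its -x. On top, front: red start button at the right (-y) end, then the row of eyes; rear: two fixed dials (82 mm above the table) at the left, a cup and a jar at the right.
- eye_blue: blue touch-free eye: fixed disc, blue rim 52 mm across, black lens 30 mm across, 12 mm high in all; one of three, 105 mm apart in a row, order varies. Origin: centre of its underside, on the desk top; z up. Responds while the tool point is within 20 mm sideways of its centre and 36 to 81 mm above its origin (fingertips 5 to 50 mm above the lens).
- eye_green: green touch-free eye: fixed disc, green rim 52 mm across, black lens 30 mm across, 12 mm high in all; one of three, 105 mm apart in a row, order varies. Origin: centre of its underside, on the desk top; z up. Chooses a wrong programme if the tool point comes within 30 mm sideways of its centre and lower than 80 mm above its origin.
- eye_yellow: yellow touch-free eye: fixed disc, yellow rim 52 mm across, black lens 30 mm across, 12 mm high in all; one of three, 105 mm apart in a row, order varies. Origin: centre of its underside, on the desk top; z up. Chooses a wrong programme if the tool point comes within 30 mm sideways of its centre and lower than 80 mm above its origin.
- start_top (a point): centre of the top face of the red round start button, 32 mm across, in a black housing 22 mm above the desk top, at the right (-y) end of the row of eyes, 115 mm from the nearest eye; z up. Pressed straight down.
- start (a joint): travel of the start button (m): 0 up, 0.006 fully down; it springs back; fully down takes 5 N. It registers from 0.004 on.
- dosing_cup: clear open measuring cup, 56 mm across the rim, 50 mm high, standing on the desk top; origin under its centre
- stain_jar: orange jar with white lid, 48 mm across, 50 mm high, standing on the desk top; origin under its centre
- brush: wooden scrubbing brush with a bow grip, bristles down, on the table in front of the desk, 140 (x) x 52 x 59 mm high; origin under its middle
- peg_a: wooden clothes peg lying on the table in front of the desk, 75 x 11 x 13 mm, long along its x; origin under its middle
- detergent: white bottle with blue cap, 84 mm across, 200 mm high, to one side of the desk; origin under its centre
- softener: green bottle with white cap, 76 mm across, 180 mm high, to one side of the desk; origin under its centre

How it is judged:
By the outcome, as a careful person would: the job done as asked, in the order asked, and still so for the second after the job is handed in, with the robot touching nothing.
It also fails if it takes over 38 s, if anything falls off the work surface, if the arm or the gripper's body presses on something with over 40 N, if the wrist force passes 120 N, or if a joint passes its speed limit or range.

### The arm

A 6-joint arm with a two-finger parallel gripper is mounted at the origin on the work surface. World frame = base frame: x ahead of the robot, y to its left, z up, the work surface at z = 0. Lengths are in mm, angles in rad, forces in N, time in s.
With the tool pointing down it reaches from about 375 to 925 mm from the base axis. Payload 5.7 kg.
Tool frame: the origin (TCP) lies between the finger pads, 19 mm behind the fingertips; this is the grasp point; z points along the fingers, y is the line along which they close (so a half turn about z gives the same grasp; the last joint's range is limited). The gripper opens to 85 mm and grips with 20 to 120 N. Pads are 22 mm wide; open, the fingers measure 114 mm over their backs; the gripper's body (76 mm by 85 mm) begins 54 mm behind the grasp point. The pads swing forward as they close: fully open they stand 13 mm farther back than shut.
Start: joints at [1.08, 0.359, 1.51, -0, 1.272, -0.115], TCP at [220.202, 558.101, 249.967] pointing down, gripper open.
Joint ranges: [-2.97, 2.97], [-1.01, 2.36], [0.21, 2.38], [-0.96, 4.11], [0.2, 2.71], [-2.98, 2.98]. Speed limits (rad/s): [2.39, 2.39, 3.14, 3.14, 3.14, 3.14].

### API

Orientations are given as a 3x3 rotation matrix whose columns are the frame's x, y, z axes.
In Python, from workcell import ctrl, cams, spotter gives the robot as it stands. The module is installed in compiled form; this text tells all that it offers.
- The arm moves only by the shell command python3 -m crank 'ROWS' [OPENING]. ROWS is JSON, one flat list of numbers, 6 for each row, row after row: the shift along the tool's x, y, z in units of 30 mm (1.0 is 30 mm), then the turn, a rotation vector about the tool's x, y, z in units of 8 degrees (1.0 is 8 degrees). A call has exactly 8 rows; each row shifts and turns the commanded pose from where the row before left it, along the tool's axes as they then stand; what a row does not reach is not made up. A row lasts 1/10 s, in which the tool goes at most 50 mm and 8.59 degrees, less where a joint would pass 70% of its speed; a pose out of reach is approached as far as the arm can. A call is refused whole if a number of a shift passes 1 or a number of a turn 1, either way. A call with a gripper value outside its range is refused whole. OPENING is the opening, from 0 (shut) to 1 (fully open), set as the call begins (- or left out, the last holds). The fingers move at their own pace and stop on an object; the grip force is fixed at half the most. Time passes only in rows, so rows that do not move let the fingers close, or fill a call up. It gives the time, the measured TCP pose, the force, the opening and the grip force at its end, in the units of the state.
- ctrl.sense(): the state, without advancing time (a new reading comes with each control period).
- cams.camera(name): name is "scene" or "top" or "wrist"; returns the picture (480x640x3 uint8, blue, green, red); there is no depth.
- cams.get_calibration(name): a dict with "K" (3x3 intrinsics, pixels), "pose" (4x4, takes a point from camera to world coordinates). Camera axes: x right, y down, z forward; pixel columns grow to the right and rows downward; lengths in mm; the calibration is good to about 2 mm. The wrist camera is an equidistant fisheye: a pixel r from the principal point sees the ray r / f radians off the axis. A picture is of the moment at which its call begins: read the wrist's pose just before it. get_calibration takes no time and is no camera call; for the wrist camera it gives the pose at the moment of the call.
- ctrl.hand_in(): hands the job in; it is judged then, once.
Trained networks look in the newest picture that a camera, given by its name, has taken for a name from the list of things; names that differ only in an ending like _2 or _b are one class to them, and where a whole thing is asked for, a point or a joint stands for the part that bears it (a point fixed in the world has none). Each returns a list of dicts, best first, with "p" (0 to 1); they miss things now and then, are a little off and sometimes report something else, mostly with a low value. They report only what shows in the picture. A call takes as long as a camera call.
- spotter.recognise(camera, query): "extent" ([centre column, centre row, width, height] in pixels, round what is visible of it).
- spotter.cut_out(camera, query): "pixels" (480x640 bool, what is visible of it) and "extent" ([centre column, centre row, width, height] in pixels, round what is visible of it).
- spotter.tip_of(camera, query): "uv" ([column, row] in pixels: a listed point, or the origin of a listed thing).
The state is a dict: "t": time; "joints": joint angles; "joint_velocities": joint speeds; "effort": joint torques, N m; "eef_pos": TCP position; "tcp_rot": TCP orientation; "ft_force": force on the tool from outside, world axes, zero at the start; "torque": the same for the moment, N m; "opening": opening from 0.0 (shut) to 1.0 (fully open); "grip_force": force on a finger pad.
Only numpy, scipy, OpenCV 4.12 (cv2) and the standard library are available. Lean on these libraries where they do the work, as an engineer would, in place of code of your own. Each camera call takes 0.05 s, during which the arm holds its last target. There are 200 camera calls.

## Working session

There is one attempt and no reset: what is moved stays moved. The work goes in short steps, Python scripts to look and compute and a shell command to move; the robot and the scene stay as the last step left them, time stands still between calls to the robot, and variables do not carry over. Pictures are saved under pics/ and viewed, at most 10 in all, crops included, and the job is handed in when it is done.

```bash
mkdir -p pics; cat > h.py <<'E'
import numpy as np, cv2
from workcell import ctrl, cams, spotter
def ray(cam,uv):
    c=cams.get_calibration(cam);K=np.array(c["K"]);P=np.array(c["pose"])
    d=np.linalg.inv(K)@[uv[0],uv[1],1.]
    return P[:3,3],P[:3,:3]@d
def atz(cam,uv,z):
    o,d=ray(cam,uv); return o+d*(z-o[2])/d[2]
E
python3 - <<'E'
from h import *
s=ctrl.sense();print(s["t"],s["eef_pos"],np.round(s["tcp_rot"],3),s["opening"])
for c in ("top","scene"):
    im=cams.camera(c);cv2.imwrite(f"pics/{c}1.png",im)
    for q,z in (("eye_blue",60),("eye_green",60),("eye_yellow",60),("start_top",82),("console",0),("dosing_cup",60),("stain_jar",60),("brush",0),("peg_a",0),("detergent",0),("softener",0)):
        r=spotter.tip_of(c,q)
        for a in r[:2]: print(c,q,round(a["p"],2),np.round(a["uv"]),np.round(atz(c,a["uv"],z)[:2]))
print(ctrl.sense()["t"])
E
```

```text
0.0 [219.93205123 557.52288143 249.14079311] [[-0.93   0.367 -0.001]
 [ 0.367  0.93  -0.002]
 [ 0.    -0.002 -1.   ]] 0.9968680870948056
top eye_blue 0.7 [222. 276.] [450. 200.]
top eye_blue 0.62 [246. 224.] [569. 144.]
top eye_green 0.84 [281. 231.] [551.  61.]
top eye_yellow 0.89 [191. 220.] [582. 272.]
top start_top 0.57 [334. 238.] [528. -62.]
top console 0.76 [265. 214.] [602. 102.]
top dosing_cup 0.97 [294. 193.] [640.  28.]
top stain_jar 0.56 [338. 195.] [633. -75.]
top brush 0.75 [223. 274.] [457. 205.]
top peg_a 0.7 [301. 281.] [436.  17.]
top detergent 0.84 [478. 238.] [ 531. -419.]
top softener 0.94 [120. 233.] [564. 455.]
scene eye_blue 0.64 [393. 272.] [565. 163.]
scene eye_blue 0.43 [333. 297.] [634.  29.]
scene eye_green 0.66 [347. 267.] [551.  62.]
scene eye_yellow 0.65 [438. 277.] [581. 260.]
scene start_top 0.42 [291. 258.] [541. -61.]
scene console 0.59 [365. 306.] [615. 102.]
scene dosing_cup 0.7 [334. 297.] [634.  30.]
scene stain_jar 0.85 [281. 297.] [632. -82.]
scene brush 0.6 [400. 249.] [444. 200.]
scene peg_a 0.55 [324. 247.] [436.  14.]
scene detergent 0.69 [136. 279.] [ 533. -420.]
scene detergent 0.58 [329. 246.] [432.  26.]
scene softener 0.89 [520. 289.] [569. 463.]
1.2
```

View pics/top1.png

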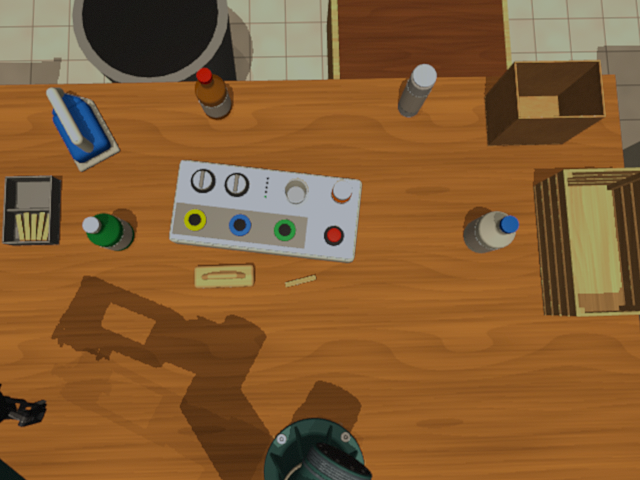

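View pics/scene1.png

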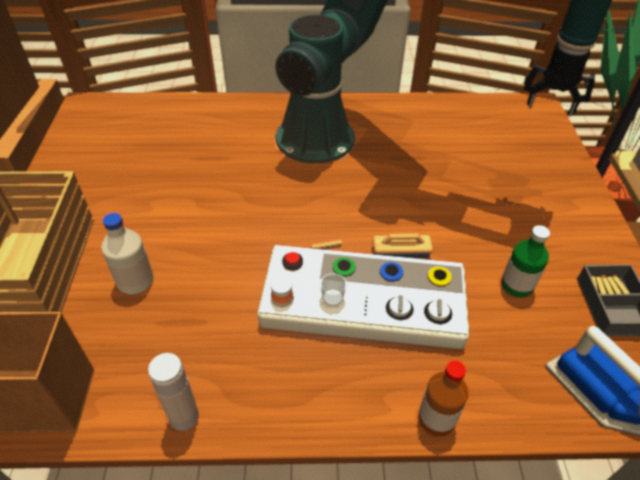

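The top picture shows the row as yellow (195,220), blue (240,225), green (285,230) and the red button at (334,236). The scene picture shows the same order. I'll refine the positions from colour centroids.

```bash
python3 - <<'E'
from h import *
seed={"top":dict(blue=(240,225),green=(285,230),yellow=(195,220),red=(334,236)),"scene":dict(blue=(392,271),green=(344,267),yellow=(440,276),red=(292,260))}
hue=dict(blue=(100,125),green=(45,80),yellow=(22,35),red=None)
for c in seed:
    hsv=cv2.cvtColor(cv2.imread(f"pics/{c}1.png"),cv2.COLOR_BGR2HSV)
    for k,(u,v) in seed[c].items():
        H=hsv[...,0]; m=(hsv[...,1]>130)&(hsv[...,2]>60)
        m&=((H<6)|(H>172)) if k=="red" else (H>=hue[k][0])&(H<=hue[k][1])
        w=np.zeros_like(m);w[v-16:v+17,u-18:u+19]=1;m&=w
        pts=np.argwhere(m)[:,::-1].astype(np.float32)
        (cx,cy),(a,b),_=cv2.minAreaRect(pts); e=cv2.fitEllipse(cv2.convexHull(pts))
        print(c,k,len(pts),np.round(e[0],1),np.round(pts.mean(0),1),np.round(atz(c,e[0],82 if k=="red" else 70)[:2],1))
s=ctrl.sense();print(s["t"],s["eef_pos"])
E
```

```text
top blue 245 [239.5 224.8] [239.6 225.1] [566.2 156.8]
top green 229 [284.3 229.8] [284.2 229.9] [552.1  53.3]
top yellow 277 [194.7 219.5] [194.8 219.7] [581.2 260.2]
top red 174 [333.6 234.6] [333.6 234.6] [536.2 -60.1]
scene blue 212 [391.2 271.2] [391.2 271.8] [571.8 157.5]
scene green 191 [343.7 266.1] [343.8 266.8] [556.5  54.3]
scene yellow 315 [439.3 275.6] [439.4 275.8] [585.2 261. ]
scene red 160 [292.1 258.3] [292.2 258.4] [543.2 -59.1]
1.2 [220.19925447 558.11221543 249.95810163]
```

```bash
python3 -m crank '[-0.9,-0.5,0,0,0,0, -1,-0.5,0,0,0,0, -1,-0.5,0,0,0,0, -1,-0.5,0,0,0,0, -1,-0.5,0,0,0,0, -1,-0.5,0,0,0,0, -1,-0.5,0,0,0,0, -1,-0.5,0,0,0,0]' 0
python3 -m crank '[-1,-0.5,0,0,0,0, -1,-0.5,0,0,0,0, -1,-0.5,0,0,0,0, -1,-0.5,0,0,0,0, -1,-0.5,0,0,0,0, -1,-0.5,0,0,0,0, -0.8,-0.5,0,0,0,0, 0,0,0,0,0,0]' 0
python3 - <<'E'
from h import *
s=ctrl.sense();R=np.array(s["tcp_rot"]);p=np.array(s["eef_pos"]);print(np.round(R,3))
print("to blue hover",R.T@(np.array([569,157,117])-p)/30)
cv2.imwrite("pics/w1.png",cams.camera("wrist"))
c=cams.get_calibration("wrist");K=np.array(c["K"]);P=np.array(c["pose"])
for q,z in (("eye_blue",60),("eye_green",60),("eye_yellow",60),("start_top",82)):
    for a in spotter.tip_of("wrist",q)[:2]:
        x=(a["uv"][0]-K[0,2])/K[0,0];y=(a["uv"][1]-K[1,2])/K[1,1];t=np.hypot(x,y)
        d=P[:3,:3]@[x/t*np.sin(t),y/t*np.sin(t),np.cos(t)]
        print(q,round(a["p"],2),np.round(a["uv"]),np.round((P[:3,3]+d*(z-P[2,3])/d[2])[:2],1))
E
```

```text
t: 2.0
eef_pos: [397.5, 358.4, 250.1]
tcp_rot: [[-0.93, 0.367, 0.0], [0.367, 0.93, 0.0], [-0.0, 0.0, -1.0]]
ft_force: [-0.3, 0.3, 0.5]
opening: -0.004
grip_force: 0.0
t: 2.8
eef_pos: [550.3, 184.3, 250.1]
tcp_rot: [[-0.929, 0.37, 0.002], [0.37, 0.929, -0.001], [-0.002, -0.0, -1.0]]
ft_force: [0.4, 0.5, 0.4]
opening: 0.001
grip_force: 0.0
[[-0.929  0.37   0.002]
 [ 0.37   0.929 -0.001]
 [-0.002 -0.    -1.   ]]
to blue hover [-0.9067895  -0.61196047  4.43724646]
eye_blue 0.79 [301. 241.] [565.9 158.5]
eye_green 0.75 [195. 266.] [551.3  54.3]
eye_yellow 0.65 [418. 213.] [579.8 266.1]
start_top 0.77 [ 97. 293.] [533.4 -54.4]
```

View pics/w1.png

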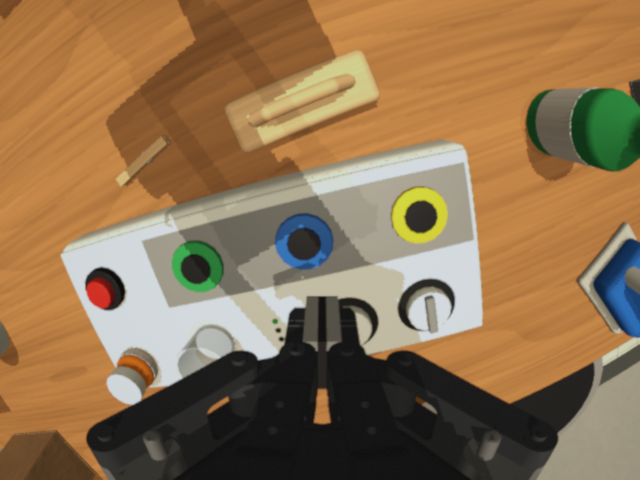

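The wrist view agrees with the other two cameras: blue lens at (303,241), red button at (103,288). I'll descend over blue and hold there.

```bash
python3 -m crank '[-0.45,-0.3,0,0,0,0, -0.4,-0.3,0.3,0,0,0, 0,0,0.8,0,0,0, 0,0,0.8,0,0,0, 0,0,0.8,0,0,0, 0,0,0.8,0,0,0, 0,0,0.6,0,0,0, 0,0,0.35,0,0,0]'
python3 - <<'E'
from h import *
s=ctrl.sense();print(s["eef_pos"])
im=cams.camera("wrist");cv2.imwrite("pics/w2.png",im)
E
python3 -m crank '[0,0,0,0,0,0,0,0,0,0,0,0,0,0,0,0,0,0,0,0,0,0,0,0,0,0,0,0,0,0,0,0,0,0,0,0,0,0,0,0,0,0,0,0,0,0,0,0]'
```

```text
t: 3.85
eef_pos: [564.2, 159.9, 114.3]
tcp_rot: [[-0.93, 0.367, -0.003], [0.367, 0.93, -0.001], [0.002, -0.002, -1.0]]
ft_force: [0.6, -0.5, 0.4]
opening: -0.004
grip_force: 0.0
[564.24221833 159.87435018 114.2767361 ]
t: 4.7
eef_pos: [565.0, 160.9, 116.5]
tcp_rot: [[-0.93, 0.367, 0.0], [0.367, 0.93, -0.0], [-0.0, -0.0, -1.0]]
ft_force: [1.0, 0.1, 0.7]
opening: -0.002
grip_force: 0.0
```

View pics/w2.png

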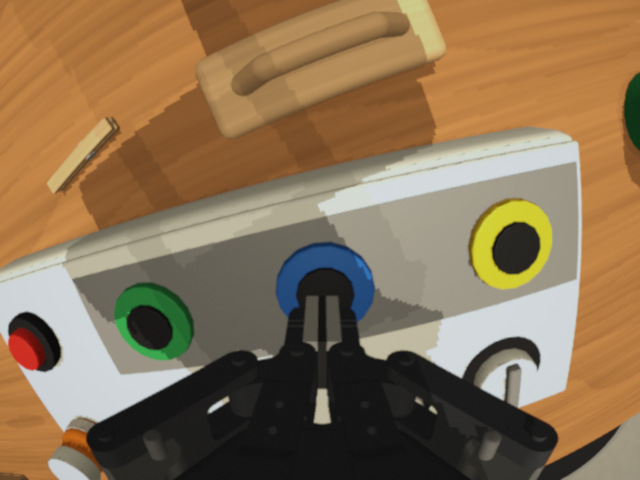

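The fingertips are over the blue lens at (325,290), about 4 mm off its centre by the estimates. I'll hold for longer, then rise and move across.

```bash
Z='[0,0,0,0,0,0]'
python3 -m crank '[0,0,0,0,0,0,0,0,0,0,0,0,0,0,0,0,0,0,0,0,0,0,0,0,0,0,0,0,0,0,0,0,0,0,0,0,0,0,0,0,0,0,0,0,0,0,0,0]' >/dev/null
python3 -m crank '[0,0,0,0,0,0,0,0,0,0,0,0,0,0,0,0,0,0,0,0,0,0,0,0,0,0,0,0,0,0,0,0,0,0,0,0,0,0,0,0,0,0,0,0,0,0,0,0]' >/dev/null
python3 -m crank '[0,0,0,0,0,0,0,0,0,0,0,0,0,0,0,0,0,0,0,0,0,0,0,0,0,0,-0.4,0,0,0,0,0,-0.7,0,0,0,0,0,-0.7,0,0,0,0,0,-0.6,0,0,0]'
python3 -m crank '[-0.2,-0.7,0,0,0,0, -0.25,-1,0,0,0,0, -0.25,-1,0,0,0,0, -0.25,-1,0,0,0,0, -0.25,-1,0,0,0,0, -0.25,-1,0,0,0,0, -0.25,-0.9,0,0,0,0, -0.2,-0.5,0,0,0,0]'
python3 -m crank '[0,0,0.3,0,0,0, 0,0,0.3,0,0,0, 0,0,0.3,0,0,0, 0,0,0.3,0,0,0, 0,0,0.2,0,0,0, 0,0,0,0,0,0, 0,0,0,0,0,0, 0,0,0,0,0,0]'
python3 - <<'E'
from h import *
s=ctrl.sense();R=np.array(s["tcp_rot"]);p=np.array(s["eef_pos"])
print(R.T@(np.array([539,-59.5,101])-p)/30)
cv2.imwrite("pics/w3.png",cams.camera("wrist"))
c=cams.get_calibration("wrist");K=np.array(c["K"]);P=np.array(c["pose"])
for a in spotter.tip_of("wrist","start_top")[:2]:
        x=(a["uv"][0]-K[0,2])/K[0,0];y=(a["uv"][1]-K[1,2])/K[1,1];t=np.hypot(x,y)
        d=P[:3,:3]@[x/t*np.sin(t),y/t*np.sin(t),np.cos(t)]
        print(round(a["p"],2),np.round(a["uv"]),np.round((P[:3,3]+d*(82-P[2,3])/d[2])[:2],1))
E
```

```text
t: 7.1
eef_pos: [565.3, 160.9, 190.5]
tcp_rot: [[-0.93, 0.367, 0.001], [0.367, 0.93, 0.0], [-0.001, 0.001, -1.0]]
ft_force: [0.4, -0.0, 0.2]
opening: -0.001
grip_force: 0.0
t: 7.9
eef_pos: [539.6, -60.1, 189.4]
tcp_rot: [[-0.93, 0.368, 0.001], [0.368, 0.93, -0.001], [-0.001, -0.0, -1.0]]
ft_force: [0.4, 0.3, -0.2]
opening: 0.004
grip_force: 0.0
t: 8.7
eef_pos: [540.2, -58.2, 146.8]
tcp_rot: [[-0.93, 0.367, 0.001], [0.367, 0.93, -0.0], [-0.001, -0.0, -1.0]]
ft_force: [0.4, -0.4, 0.4]
opening: 0.004
grip_force: 0.0
[ 0.02096997 -0.05546441  1.52723443]
0.71 [322. 269.] [538.2 -57.6]
```

View pics/w3.png

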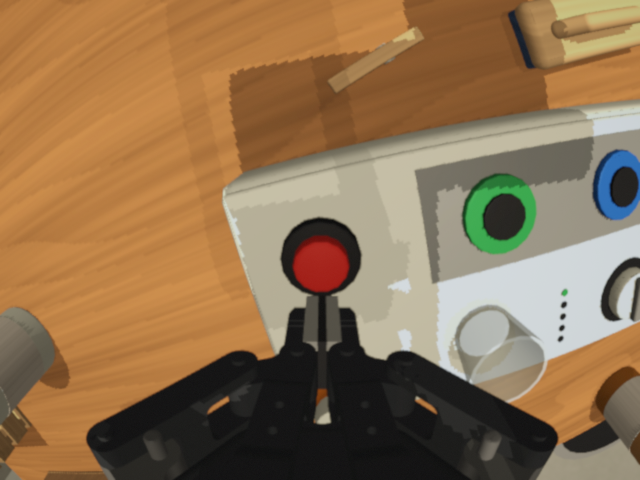

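The fingertips are lined up with the red button at (321,265), which stands a little proud of its housing. A green indicator at (564,293) is lit. I'll go down gently, watching the force.

```bash
python3 -m crank '[0,0,0.2,0,0,0, 0,0,0.2,0,0,0, 0,0,0.2,0,0,0, 0,0,0.2,0,0,0, 0,0,0.1,0,0,0, 0,0,0.1,0,0,0, 0,0,0.1,0,0,0, 0,0,0,0,0,0]'
python3 -m crank '[0,0,0.04,0,0,0, 0,0,0.04,0,0,0, 0,0,0.04,0,0,0, 0,0,0.04,0,0,0, 0,0,0.04,0,0,0, 0,0,0,0,0,0, 0,0,0,0,0,0, 0,0,0,0,0,0]'
```

```text
t: 9.6
eef_pos: [539.6, -58.2, 113.1]
tcp_rot: [[-0.93, 0.367, -0.001], [0.367, 0.93, 0.0], [0.001, -0.0, -1.0]]
ft_force: [0.1, -0.6, 0.0]
opening: 0.003
grip_force: 0.0
t: 10.4
eef_pos: [539.9, -58.2, 107.6]
tcp_rot: [[-0.93, 0.367, 0.0], [0.367, 0.93, -0.0], [-0.0, -0.0, -1.0]]
ft_force: [-0.8, -0.7, 0.3]
opening: -0.002
grip_force: 0.0
```

```bash
python3 -m crank '[0,0,0.04,0,0,0, 0,0,0.04,0,0,0, 0,0,0.04,0,0,0, 0,0,0.04,0,0,0, 0,0,0.04,0,0,0, 0,0,0,0,0,0, 0,0,0,0,0,0, 0,0,0,0,0,0]' | grep -E 'eef|ft'
python3 -m crank '[0,0,0.03,0,0,0, 0,0,0.03,0,0,0, 0,0,0.03,0,0,0, 0,0,0,0,0,0, 0,0,0,0,0,0, 0,0,0,0,0,0, 0,0,0,0,0,0, 0,0,0,0,0,0]'| grep -E 'eef|ft'
```

```text
eef_pos: [539.8, -58.2, 101.5]
ft_force: [0.5, -1.0, 1.0]
eef_pos: [540.0, -58.2, 98.9]
ft_force: [-0.7, 0.0, 1.5]
```

```bash
python3 -m crank '[0,0,0.03,0,0,0, 0,0,0.03,0,0,0, 0,0,0,0,0,0, 0,0,0,0,0,0, 0,0,0,0,0,0, 0,0,0,0,0,0, 0,0,0,0,0,0, 0,0,0,0,0,0]'| grep -E 'eef|ft'
python3 -m crank '[0,0,0.03,0,0,0, 0,0,0.03,0,0,0, 0,0,0,0,0,0, 0,0,0,0,0,0, 0,0,0,0,0,0, 0,0,0,0,0,0, 0,0,0,0,0,0, 0,0,0,0,0,0]'| grep -E 'eef|ft'
```

```text
eef_pos: [539.9, -58.3, 97.1]
ft_force: [1.1, -0.6, 4.0]
eef_pos: [539.9, -58.3, 95.3]
ft_force: [0.7, -0.1, 4.5]
```

```bash
python3 -m crank '[0,0,0.03,0,0,0, 0,0,0.03,0,0,0, 0,0,0,0,0,0, 0,0,0,0,0,0, 0,0,0,0,0,0, 0,0,0,0,0,0, 0,0,0,0,0,0, 0,0,0,0,0,0]'| grep -E 'eef|ft'
```

```text
eef_pos: [540.0, -58.2, 94.6]
ft_force: [-2.6, 0.7, 16.1]
```

The force jumped from 4.5 to 16 N, so the button is against its stop. I'll retract straight up.

```bash
python3 -m crank '[0,0,-0.2,0,0,0, 0,0,-0.4,0,0,0, 0,0,-0.6,0,0,0, 0,0,-0.8,0,0,0, 0,0,-0.8,0,0,0, 0,0,-0.8,0,0,0, 0,0,-0.8,0,0,0, 0,0,-0.5,0,0,0]'
python3 -m crank '[0,0,0,0,0,0,0,0,0,0,0,0,0,0,0,0,0,0,0,0,0,0,0,0,0,0,0,0,0,0,0,0,0,0,0,0,0,0,0,0,0,0,0,0,0,0,0,0]'
python3 - <<'E'
from h import *
cv2.imwrite("pics/w4.png",cams.camera("wrist"))
E
```

```text
t: 15.2
eef_pos: [539.4, -58.1, 242.1]
tcp_rot: [[-0.93, 0.367, -0.0], [0.367, 0.93, -0.0], [-0.0, -0.0, -1.0]]
ft_force: [0.0, -0.1, 0.2]
opening: -0.001
grip_force: 0.0
t: 16.0
eef_pos: [539.8, -58.2, 240.3]
tcp_rot: [[-0.93, 0.367, -0.0], [0.367, 0.93, -0.0], [0.0, -0.0, -1.0]]
ft_force: [0.5, -0.8, 1.1]
opening: 0.0
grip_force: 0.0
```

View pics/w4.png

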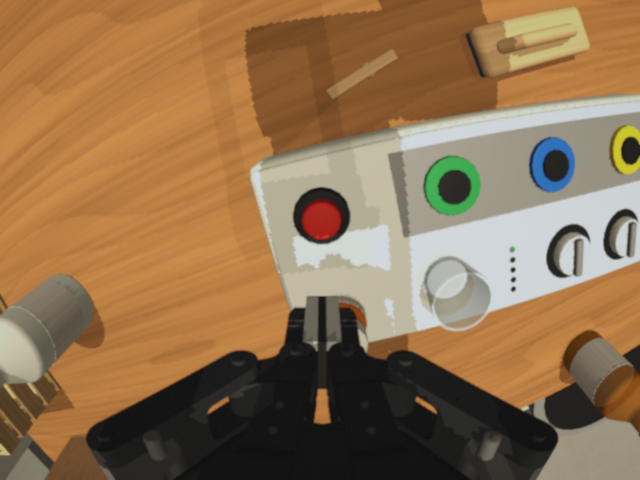

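The button has sprung back at (322,218), nothing else has moved, and the hand is about 140 mm above it.

```bash
python3 -c "
from workcell import ctrl
print(ctrl.hand_in())"
```

```text
the job is handed in; nothing more can be done
None
```

I held the fingertips still over the blue eye for about 3 s, then pressed the red start button to its stop and let it spring back. The hand was drawn clear and the job handed in at about 16 s; the hand-in gave no verdict.

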